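# Fill the dish tray and hold the loupe in focus over the red culture

## Task

One of the three culture dishes already stands in the blue tray: first put the other two into the free pockets so that all three stand upright and fully down in the row, never tipping a dish over. Then take the loupe by its handle and hold it level and still, its lens centred above the red dish, at the height of the orange ring on the gauge post. Finish while still holding it there in the gripper, touching nothing else with it; leave the orange ring where it is set and everything else on the bench alone.

Things in the scene. Friction and masses are not known exactly. Their poses are not given: they have to be found in the camera images.
- tray: fixed blue tray, 90 mm (x) by 300 mm (y), 8 mm thick, on the bench; origin at bench level, centre of the middle pocket; z up. Three round through-pockets, 50 mm across, 2 mm chamfer, white floors at bench level, in a row at y = -70, 0, +70 mm. The plate runs from y = -115 to +185 mm. A steel gauge post, 8 mm thick, 170 mm tall, stands at x = +25, y = +165 mm
- pocket0 (a point): centre of the pocket at the tray's y = -70 mm, on its white floor (bench level)
- pocket1 (a point): centre of the middle pocket, on its white floor (bench level)
- pocket2 (a point): centre of the pocket at the tray's y = +70 mm, on its white floor (bench level); nearest to the gauge post
- focus_mark (a point): centre of the orange ring (22 mm across, 10 mm high) on the gauge post: its height, 105 to 155 mm above the bench, is the focal height for the loupe's lens. The ring slides on the post with friction and is to be left where it is
- dish_red: loose closed white culture dish, 44 mm across and 26 mm tall, foot edge rounded 3 mm, 45 g, with a red disc on top and a red band; origin at the centre of its underside, z up
- loupe: hand loupe, level on its rest: dark rim 64 mm across, 12 mm high round a clear lens; thin neck, then a straight black handle of 16 by 16 mm section along its -x, from x = -50 to -145 mm; 60 to 125 g, centre of mass about x = -46 mm; origin at the centre of the rim's underside, z up; underside 30 mm above the bench at the start
- lens (a point): centre of the loupe's lens (loupe x = 0, y = 0, z = +6 mm, the middle of the rim's height)
- loupe_grip (a point): point to grip on the handle: loupe x = -80 mm, z = +8 mm, on the handle's centre line; 38 mm above the bench at the start. Grip across the handle (along loupe y); fingers have 76 mm of free handle here between the supports of the rest, centred on x = -72 mm
- rest: fixed grey loupe rest: base 185 by 50 mm, 6 mm thick, two supports 30 mm high, under the rim and under the end of the handle; origin on the bench below the centre of the rim; x as the loupe's at the start
- amber_bottle: bystander: amber bottle 70 mm across, 160 mm tall; origin at its underside
- tube_rack: bystander: orange tube rack 62 by 200 mm, 55 mm high, with empty holes; origin at its underside
- stain_jar: bystander: small jar 50 mm across, 65 mm tall, metal cap; origin at its underside
- slide_box: bystander: slide box, green with white lid, 35 by 85 mm, 32 mm high; origin at its underside
- forceps: bystander: steel forceps lying flat, 118 by 12 mm, 10 mm high; origin at its underside
- dish_green: loose closed white culture dish, 44 mm across and 26 mm tall, foot edge rounded 3 mm, 45 g, with a green disc on top and a green band; origin at the centre of its underside, z up
- dish_yellow: loose closed white culture dish, 44 mm across and 26 mm tall, foot edge rounded 3 mm, 45 g, with a yellow disc on top and a yellow band; origin at the centre of its underside, z up

How it is judged:
On the way:
1. all three dishes stand upright, fully down in the tray's pockets (height (world z) of each of dish_red, dish_green, dish_yellow below 0.004 m and angle between each of dish_red, dish_green, dish_yellow's own z axis and vertical below 0.1 rad and (horizontal distance between dish_red and pocket0 below 0.006 m or horizontal distance between dish_red and pocket1 below 0.006 m or horizontal distance between dish_red and pocket2 below 0.006 m) and (horizontal distance between dish_green and pocket0 below 0.006 m or horizontal distance between dish_green and pocket1 below 0.006 m or horizontal distance between dish_green and pocket2 below 0.006 m) and (horizontal distance between dish_yellow and pocket0 below 0.006 m or horizontal distance between dish_yellow and pocket1 below 0.006 m or horizontal distance between dish_yellow and pocket2 below 0.006 m)), for 0.2 s.
At the end, for the whole second after the job is handed in: Dishes upright in pockets (underside < 4 mm up, < 6 mm off centre, tilt < 0.10 rad); loupe in the fingers, still (< 20 mm/s), clear of tray, gauge, rest and dishes, level within 0.12 rad, lens within 12 mm of the red dish's centre and 8 mm of the ring's height (all of step 1 and horizontal distance between lens and dish_red below 0.012 m and z of lens in the frame of focus_mark between -0.008 and 0.008 m and angle between loupe's own z axis and vertical below 0.12 rad and linear speed of loupe below 0.02 m/s and angular speed of loupe below 0.15 rad/s and contact force between loupe and the fingers above 1 N and contact force between loupe and tray below 0.1 N and contact force between loupe and rest below 0.1 N and contact force between loupe and dish_red below 0.1 N and contact force between loupe and dish_green below 0.1 N and contact force between loupe and dish_yellow below 0.1 N); the arm keeps its last pose, push and grip.
It fails at once if a dish is tipped over (more than 0.6 rad) (angle between any of dish_red, dish_green, dish_yellow's own z axis and vertical above 0.6 rad).
It fails at once if the orange ring is shifted by more than 6 mm (distance of focus_mark from where it was at the start of the episode above 0.006 m).
It fails at once if a bystander is moved by more than 25 mm (distance of any of amber_bottle, tube_rack, stain_jar, slide_box, forceps from where it was at the start of the episode above 0.025 m).
It also fails if it takes over 61 s, if anything falls off the work surface, if the arm or the gripper's body presses on something with over 40 N, if the wrist force passes 120 N, or if a joint passes its speed limit or range.

## Robot

A 7-joint arm with a two-finger parallel gripper is mounted at the origin on the work surface. World frame = base frame: x ahead of the robot, y to its left, z up, the work surface at z = 0. Lengths are in m, angles in rad, forces in N, time in s.
With the tool pointing down it reaches from about 0.4 to 0.875 m from the base axis. Payload 4.4 kg.
Tool frame: the origin (TCP) lies on the centre line of the jaws, within the pads' length; the fingertips stand 11 mm ahead of it and the grasp point (between the pads) lies 8 mm behind it (r.finger_overhang is the distance from the TCP to the fingertips, in m); z points along the fingers, y is the line along which they close (so a half turn about z gives the same grasp; the last joint's range is limited). The gripper opens to 85 mm and grips with 20 to 120 N. Pads are 22 mm wide; open, the fingers measure 114 mm over their backs; the gripper's body (76 mm by 85 mm) begins 54 mm behind the grasp point. The pads swing forward as they close: fully open they stand 13 mm farther back than shut.
Start: joints at [-1.307, 0.628, 0.038, 1.517, -0.027, 0.996, -0.02], TCP at [0.21, 0.615, 0.242] pointing down, gripper open.
Joint ranges: [-3.06, 3.06], [-0.37, 2.12], [-1.25, 1.32], [0.18, 2.47], [-1.1, 4.24], [0.23, 1.98], [-2.94, 2.94]. Speed limits (rad/s): [2.57, 2.57, 3.14, 3.14, 3.14, 3.14, 3.14].

## Interface

Orientations are given as a unit quaternion [x, y, z, w].
In Python, from cell import r, vision, effector, read_t, read_joint_positions, read_qd, read_effort, read_position, read_ee_rot, read_contact_force, read_ft_torque, read_width, read_grasp_force gives the robot as it stands (r), with the cameras (vision), the gripper (effector) and the readings as plain functions. Calls block until the motion is done:
- r.movep(position, orientation): joint-space move of the TCP to a pose.
- r.servo_line(position, rotation=None, v=0.15, threshold=None): straight line of the TCP; rotation=None keeps the orientation; v is the mean speed in m/s. With threshold (N) it stops when the force on the tool has changed by that much, and returns True; else False.
- r.move_joints(angles): joint-space move.
- effector.open() and effector.close_gripper(grip_force=None): open the fingers fully, or close them until they stop; grip_force is the grip in N (None keeps the last).
- r.wait(seconds).
- r.inverse_kinematics(position, orientation): joint angles nearest the present ones, or None.
- vision.snapshot(name): name is "side" or "top"; returns a dict with "color" (384x512x3 uint8, red, green, blue), "intrinsics" (3x3 intrinsics, pixels), "rvec" (rotation vector, rad) and "tvec" (3), from world to camera coordinates, as OpenCV has them. Camera axes: x right, y down, z forward; pixel columns grow to the right and rows downward; lengths in m; the calibration is good to about 2 mm. A picture is of the moment at which its call begins. There is no depth.
A pose or a line that the arm cannot do raises r.PlanningError and nothing moves.
- r.hand_in(): hands the job in; it is judged then, once.
Readings, each from a call of its own:
- read_t(): time.
- read_joint_positions(): joint angles.
- read_qd(): joint speeds.
- read_effort(): joint torques, N m.
- read_position(): TCP position.
- read_ee_rot(): TCP orientation.
- read_contact_force(): force on the tool from outside, world axes, zero at the start.
- read_ft_torque(): the same for the moment, N m.
- read_width(): opening from 0.0 (shut) to 1.0 (fully open).
- read_grasp_force(): force on a finger pad.
Only numpy, scipy, OpenCV 4.12 (cv2) and the standard library are available. Lean on these libraries where they do the work, as an engineer would, in place of code of your own. Each camera call takes 0.05 s, during which the arm holds its last target. There are 200 camera calls.

## Working session

There is one attempt and no reset: what is moved stays moved. The work goes in short steps, each a Python script; the robot and the scene stay as the last script left them, time stands still between calls to the robot, and variables do not carry over. Pictures are saved under pics/ and viewed, at most 10 in all, crops included, and the job is handed in when it is done.

```bash
ls; mkdir -p pics
python3 - <<'E'
from cell import r, vision, effector, read_t, read_joint_positions, read_qd, read_effort, read_position, read_ee_rot, read_contact_force, read_ft_torque, read_width, read_grasp_force
import cv2,numpy as np
for n in("top","side"):
    s=vision.snapshot(n); cv2.imwrite(f"pics/{n}0.png",cv2.resize(s["color"][:,:,::-1],(800,600),interpolation=cv2.INTER_CUBIC))
    np.savez(f"{n}0.npz",**s); print(n,s["intrinsics"],s["rvec"],s["tvec"], -cv2.Rodrigues(np.array(s["rvec"]))[0].T@np.array(s["tvec"]))
print(read_t(),read_ee_rot())
E
```

```text
cell.py
pics
top [[472.63199353   0.         253.88375811]
 [  0.         472.63199353 196.02343774]
 [  0.           0.           1.        ]] [ 2.1369131  -2.19550463  0.08276328] [0.06524181 0.60854528 1.53370924] [0.46557144 0.02563398 1.58411932]
side [[351.67414689   0.         257.12378026]
 [  0.         351.67414689 182.0132702 ]
 [  0.           0.           1.        ]] [ 2.07895581 -0.64077555  0.31670044] [-0.47553709  0.2696266   0.71732531] [ 0.15792358 -0.6428049   0.61257786]
0.1 [ 1.64131791e-01  9.86438021e-01 -8.74745600e-04 -1.46642764e-04]
```

View pics/top0.png

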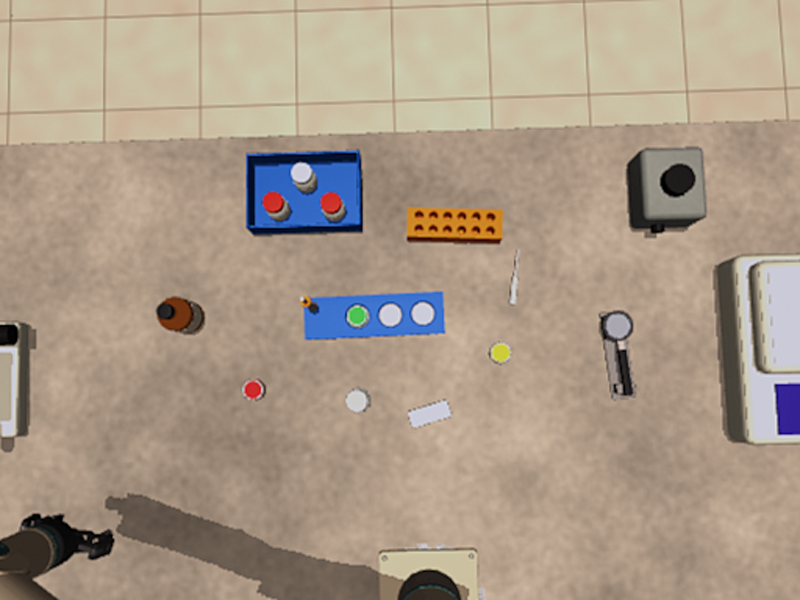

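View pics/side0.png

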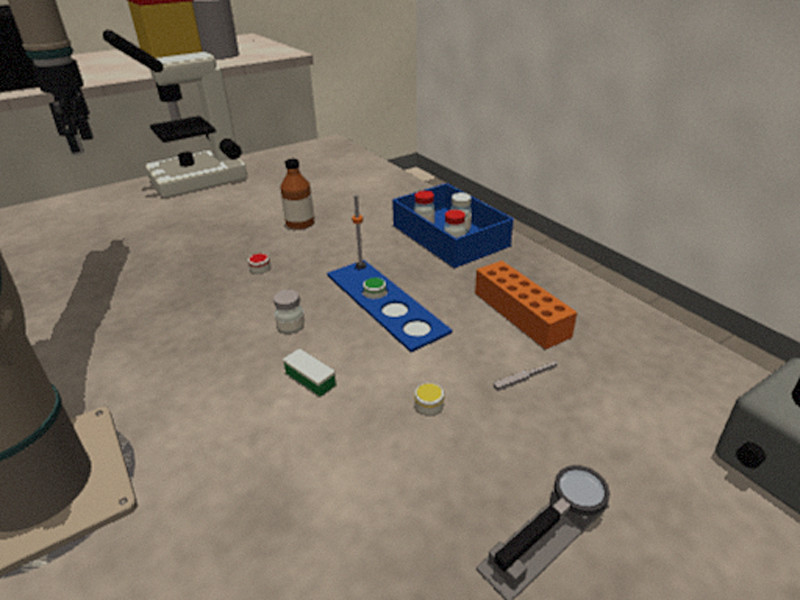

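The top view (800 px scale) shows green in pocket2 at (357,316) and free pockets at (390,315) and (423,313). Red is at (253,390), yellow at (500,352), and the post with the ring is at (306,300). The loupe rim is at (618,325), with its handle running to (627,392). The side view shows the ring at (358,219). Next I'll measure these positions.

```bash
cat > vis.py <<'E'
import cv2,numpy as np
def load(n,k=0): return dict(np.load(f"{n}{k}.npz"))
def ray(s,uv):
    R=cv2.Rodrigues(s["rvec"])[0]; c=-R.T@s["tvec"]
    K=s["intrinsics"]; d=R.T@np.linalg.inv(K)@np.array([uv[0],uv[1],1.]); return c,d
def onz(s,uv,z):
    c,d=ray(s,uv); return c+d*(z-c[2])/d[2]
def proj(s,P): return cv2.projectPoints(np.float64(P).reshape(-1,1,3),s["rvec"],s["tvec"],s["intrinsics"],None)[0][:,0]
def blob(s,lo,hi,box):
    """centroid,area,minAreaRect of the largest HSV blob in box(u0,v0,u1,v1, 512-scale); 4x upsampled"""
    u0,v0,u1,v1=box; im=s["color"][v0:v1,u0:u1]
    im=cv2.resize(im,None,fx=4,fy=4,interpolation=cv2.INTER_CUBIC)
    m=cv2.inRange(cv2.cvtColor(im,cv2.COLOR_RGB2HSV_FULL),np.array(lo),np.array(hi))
    n,l,st,ce=cv2.connectedComponentsWithStats(m)
    i=1+np.argmax(st[1:,4]); off=np.array([u0,v0])
    pts=np.argwhere(l==i)[:,::-1].astype(np.float32)
    rc=cv2.boxPoints(cv2.minAreaRect(pts))
    f=lambda p:(p+.5)/4-.5+off
    return f(ce[i]),st[i,4]/16,f(rc)
E
python3 - <<'E'
from vis import *
t=load("top");s=load("side");k=.64
def B(u,v,h=14): return (int(u*k)-h,int(v*k)-h,int(u*k)+h,int(v*k)+h)
sat=lambda a,b:((a,130,60),(b,255,255))
# dish tops (hue 0..255 full)
for n,a,b,ut,us in[("red",0,12,(253,390),(259,260)),("yellow",32,50,(500,352),(429,393)),("green",75,110,(357,316),(375,286))]:
    c,A,_=blob(t,*sat(a,b),B(*ut)); cs,As,_=blob(s,*sat(a,b),B(*us)); print(n,c,A,onz(t,c,.026),"| side",onz(s,cs,.026),As)
for n,ut,us in[("p1",(390,315),(395,310)),("p0",(423,313),(417,329))]:
    c,A,_=blob(t,(0,0,140),(255,70,255),B(*ut,11)); cs,As,_=blob(s,(0,0,140),(255,70,255),B(*us,11)); print(n,c,A,onz(t,c,.0),"| side",onz(s,cs,.0),As)
c,A,rc=blob(t,(145,130,60),(170,255,255),(185,180,295,222)); P=np.array([onz(t,p,.008) for p in rc]);print("tray",A,P.round(4).tolist(),P.mean(0))
c,A,rc=blob(s,(145,130,60),(170,255,255),(200,162,295,230)); P=np.array([onz(s,p,.008) for p in rc]);print("trayside",A,P.round(4).tolist())
# ring
ct,A,_=blob(t,*sat(8,35),B(306,300,10)); cs,As,_=blob(s,*sat(4,35),B(358,219,10)); print("ring px",ct,A,cs,As)
c1,d1=ray(t,ct);c2,d2=ray(s,cs)
M=np.stack([d1,-d2],1);q=np.linalg.lstsq(M,c2-c1,rcond=None)[0];print("ring tri",c1+d1*q[0],c2+d2*q[1])
# crops
for n,S,bx in[("lt",t,(365,185,425,265)),("ls",s,(300,285,400,384))]:
    im=S["color"][bx[1]:bx[3],bx[0]:bx[2]]; cv2.imwrite(f"pics/{n}.png",cv2.resize(im[:,:,::-1],None,fx=6,fy=6,interpolation=cv2.INTER_NEAREST))
a=cv2.imread("pics/lt.png");b=cv2.imread("pics/ls.png");h=590;z=np.zeros((594,960,3),np.uint8);z[:480,:360]=a;z[:594,360:960]=b;cv2.imwrite("pics/loupe0.png",cv2.resize(z,(800,495)))
E
```

```text
red [161.56523501 248.99939222] 77.125 [0.44390132 0.35689305 0.026     ] | side [0.44612329 0.35830951 0.026     ] 30.375
yellow [320.10839552 225.26212687] 83.75 [ 0.50786514 -0.16612926  0.026     ] | side [ 0.50941247 -0.16583547  0.026     ] 130.0
green [228.13289692 201.51943059] 75.1875 [0.594439   0.13451619 0.026     ] | side [0.59656234 0.13539154 0.026     ] 51.625
p1 [249.42158672 201.12841328] 169.375 [0.59592702 0.06464529 0.        ] | side [0.59873721 0.06655762 0.        ] 105.125
p0 [270.18604329 200.17827414] 168.9375 [ 0.59719942 -0.00523626  0.        ] | side [ 0.60016086 -0.00374831  0.        ] 123.4375
tray 1718.4375 [[0.6362, 0.2505, 0.008], [0.6424, -0.0484, 0.008], [0.5533, -0.0499, 0.008], [0.5469, 0.2474, 0.008]] [0.59470279 0.09990692 0.008     ]
trayside 1313.1875 [[0.5293, 0.2281, 0.008], [0.6372, 0.314, 0.008], [0.6431, -0.0517, 0.008], [0.5555, -0.0947, 0.008]]
ring px [195.69028662 192.9116242 ] 29.4375 [228.31208972 140.03966083] 28.5625
ring tri [0.61661107 0.22895149 0.11797519] [0.6185816  0.22794504 0.11803862]
```

View pics/loupe0.png

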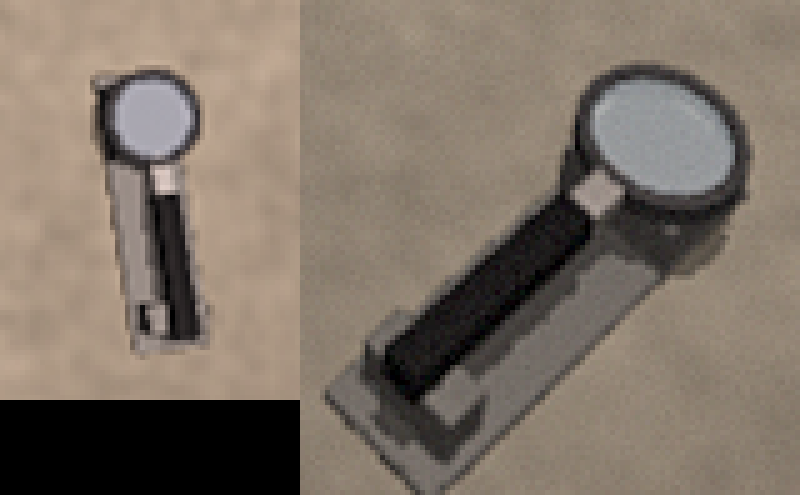

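The crop shows the loupe level on its rest. In the top view the lens centre is near (395.4, 208.4) and the handle runs from about (398,223) to (402,252).

Run:
```python
from vis import *
t=load("top");s=load("side")
ct,A,_=blob(t,(120,10,120),(190,120,255),(380,192,410,219));cs,As,_=blob(s,(100,5,90),(190,90,255),(350,293,395,332))
print("lens",ct,A,cs,As,onz(t,ct,.037),onz(s,cs,.037))
# handle edges per row in the top view: darkness-weighted (V<50)
c,A,rc=blob(t,(0,0,0),(255,255,45),(392,224,408,256));print("handle",c,A,[onz(t,p,.046).round(4).tolist() for p in rc],onz(t,c,.046))
c,A,rc=blob(s,(0,0,0),(255,255,30),(310,310,362,372));print("handle s",c,A,rc.tolist(),[onz(s,p,.046).round(4).tolist() for p in rc],onz(s,c,.046))
from cell import r, vision, effector, read_t, read_joint_positions, read_qd, read_effort, read_position, read_ee_rot, read_contact_force, read_ft_torque, read_width, read_grasp_force
import numpy as np
cs,_,_=blob(s,(4,130,60),(35,255,255),(219,130,239,150))
c,d=ray(s,cs);P=np.array([.619,.230]);q=((P-c[:2])@d[:2])/(d[:2]@d[:2]);print("ring z",c+q*d)
# reachability, tool y along world x
from scipy.spatial.transform import Rotation as Ro
def down(yaw): # tool y axis heading yaw in world, z down
    y=[np.cos(yaw),np.sin(yaw),0];z=[0,0,-1];return Ro.from_matrix(np.stack([np.cross(y,z),y,z],1)).as_quat()
for n,p,yaw in[("red",(.445,.3576,.1),0.02),("yel",(.5086,-.166,.1),.02),("p0",(.5987,-.0045,.1),.02),("lou",(.48,-.35,.1),np.pi/2),("fin",(.52,-.0045,.11),np.pi/2)]:
    for w in(yaw,yaw+np.pi): print(n,w,np.round(r.inverse_kinematics(p,down(w)),2) if r.inverse_kinematics(p,down(w)) is not None else None)
```

```text
lens [395.08757181 207.92696012] 184.9375 [372.27840533 311.77178018] 471.6875 [ 0.55748056 -0.41102485  0.037     ] [ 0.56006436 -0.41033809  0.037     ]
handle [399.28432755 237.77142082] 144.0625 [[0.5059, -0.4024, 0.046], [0.5083, -0.4216, 0.046], [0.4153, -0.4305, 0.046], [0.4129, -0.4114, 0.046]] [ 0.46024315 -0.41677735  0.046     ]
handle s [336.75008257 344.31260735] 473.0625 [[313.56506633758545, 357.2144088745117], [351.6016502380371, 321.53407096862793], [359.9142951965332, 330.3956604003906], [321.87771224975586, 366.0759963989258]] [[0.4062, -0.4187, 0.046], [0.5072, -0.4069, 0.046], [0.5062, -0.4276, 0.046], [0.4074, -0.4375, 0.046]] [ 0.45390923 -0.42369232  0.046     ]
ring z [0.61952251 0.22972357 0.11702851]
red 0.02 [-0.87  0.72  0.23  1.87 -0.28  0.58 -0.44]
red 3.161592653589793 [-0.45  0.74 -0.44  1.85  0.49  0.65  1.98]
yel 0.02 [ 0.12  0.69  0.21  1.97 -0.28  0.52  0.55]
yel 3.161592653589793 [ 0.59  0.72 -0.5   1.95  0.58  0.61  2.87]
p0 0.02 [-0.22  0.76  0.29  1.79 -0.34  0.64  0.29]
p0 3.161592653589793 [ 0.25  0.78 -0.47  1.77  0.51  0.71  2.66]
lou 1.5707963267948966 [ 0.71  0.74 -0.2   1.79  0.23  0.63  1.94]
lou 4.71238898038469 [ 0.3   0.79  0.47  1.81 -0.54  0.68 -0.5 ]
fin 1.5707963267948966 [ 0.01  0.64 -0.08  1.99  0.09  0.51  1.43]
fin 4.71238898038469 [-0.46  0.74  0.65  2.01 -0.75  0.64 -0.88]
```

```bash
cat > act.py <<'E'
from cell import r, vision, effector, read_t, read_joint_positions, read_qd, read_effort, read_position, read_ee_rot, read_contact_force, read_ft_torque, read_width, read_grasp_force
import numpy as np
from scipy.spatial.transform import Rotation as Ro
def down(yaw):
    y=[np.cos(yaw),np.sin(yaw),0];z=[0,0,-1];return Ro.from_matrix(np.stack([np.cross(y,z),y,z],1)).as_quat()
P0,P1=np.array([.5987,-.0045]),np.array([.5973,.0656])
def at(xy,z): return [*xy,z]
def pick(xy,q,z=.020,up=.10):
    r.movep(at(xy,.08),q); r.servo_line(at(xy,z),v=.1)
    effector.close_gripper(30); print("width",read_width(),"grip",read_grasp_force())
    r.servo_line(at(xy,up),v=.15)
def place(xy,z=.0215):
    r.servo_line(at(xy,.10),v=.22); r.servo_line(at(xy,.045),v=.12)
    hit=r.servo_line(at(xy,z),v=.04,threshold=4)
    print("hit",hit,read_position(),read_contact_force(),read_t()); return hit
E
python3 - <<'E'
from act import *
pick([.445,.3576],down(.02)); print(read_contact_force())
place(P0)
E
```

```text
width 0.5005023509041961 grip 30.10588643141091
[-0.52355313  0.35012012 -1.32331747]
hit True [ 0.59807331 -0.00444565  0.02086602] [-0.92455974  0.24266051  5.22058911] 6.6083
```

Run:
```python
from act import *
effector.open(); r.servo_line(at(P0,.10),v=.15)
pick([.5086,-.166],down(.02))
place(P1)
```

```text
width 0.49717371975216973 grip 30.067335460335016
hit True [0.59668819 0.06558901 0.02084574] [-0.59537771 -0.3673229   5.02150949] 12.9667
```

Run:
```python
from act import *
from vis import *
effector.open(); r.servo_line(at(P1,.12),v=.15)
r.movep([.4811,-.4177,.12],down(np.pi/2+.09))
im=[]
for n,b in(("top",(185,160,305,240)),("side",(195,160,315,240))):
    s=vision.snapshot(n);np.savez(f"{n}1.npz",**s);u0,v0,u1,v1=b
    im.append(cv2.resize(s["color"][v0:v1,u0:u1,::-1],None,fx=3.3,fy=3.3,interpolation=cv2.INTER_CUBIC))
    for c,a,bb in(("red",0,12),("yel",32,50),("grn",75,110)):
        try:
            ce,A,_=blob(s,(a,130,60),(bb,255,255),b);print(n,c,A,onz(s,ce,.026))
        except Exception as e: print(n,c,e)
cv2.imwrite("pics/placed.png",np.hstack(im)); print(read_t())
```

```text
top red 80.9375 [ 0.59782095 -0.00480431  0.026     ]
top yel 83.125 [0.59638508 0.06603146 0.026     ]
top grn 74.9375 [0.59445384 0.13453445 0.026     ]
side red 59.5 [ 0.59955111 -0.00550792  0.026     ]
side yel 63.1875 [0.59823793 0.06553051 0.026     ]
side grn 51.3125 [0.59649007 0.13535048 0.026     ]
16.1917
```

View pics/placed.png

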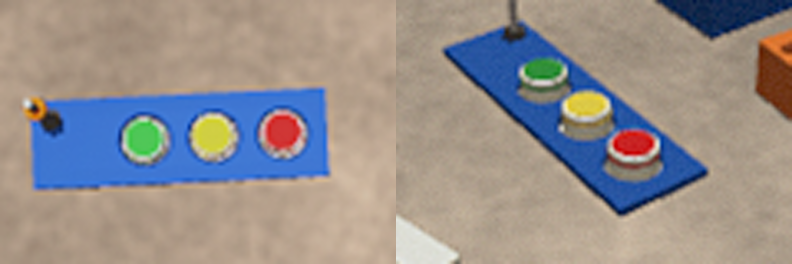

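The crops show all three dishes upright and at the same height. In the top crop, green is at (145,138), yellow at (213,136) and red at (283,133), all within about 1 mm of their pocket centres. Next is the loupe.

Run:
```python
from act import *
from vis import *
g=[.4811,-.4177]
r.servo_line(at(g,.030),v=.08); print(read_contact_force())
effector.close_gripper(80); print("width",read_width(),read_grasp_force(),read_contact_force())
print(r.servo_line(at(g,.14),v=.08)); r.wait(.3)
print(read_contact_force(),read_ft_torque(),read_position(),read_t())
# over the red dish: loupe yaw kept at ~0.09
lens=np.array([.5987,-.0051]); q=lens-.078*np.array([np.cos(.09),np.sin(.09)])
zt=.117-.036+.030
r.servo_line(at(q,.14),v=.15); r.servo_line(at(q,zt),v=.05); r.wait(.5)
print(read_position(),read_t(),read_grasp_force())
im=[]
for n,b in(("top",(185,150,305,260)),("side",(195,100,315,210))):
    s=vision.snapshot(n);np.savez(f"{n}2.npz",**s);u0,v0,u1,v1=b
    im.append(cv2.resize(s["color"][v0:v1,u0:u1,::-1],None,fx=3.3,fy=3.3,interpolation=cv2.INTER_CUBIC))
cv2.imwrite("pics/held.png",np.hstack(im))
L=[*lens,.117];print([proj(s,L) for s in(load("top",2),load("side",2))])
```

```text
[-0.2382939  -0.87554971  0.11248289]
width 0.1712054749300305 78.46001386642456 [-0.01516336  0.07145465  2.39316851]
False
[-1.04552973  0.68966942 -1.84408954] [-0.07775474  0.04027129  0.01919457] [ 0.48104499 -0.41761778  0.13976869] 19.9333
[ 0.52104201 -0.0121465   0.11107493] 24.0333 77.99455761909485
[array([[270.76811652, 196.57104179]]), array([[266.00784238, 175.30673354]])]
```

View pics/held.png

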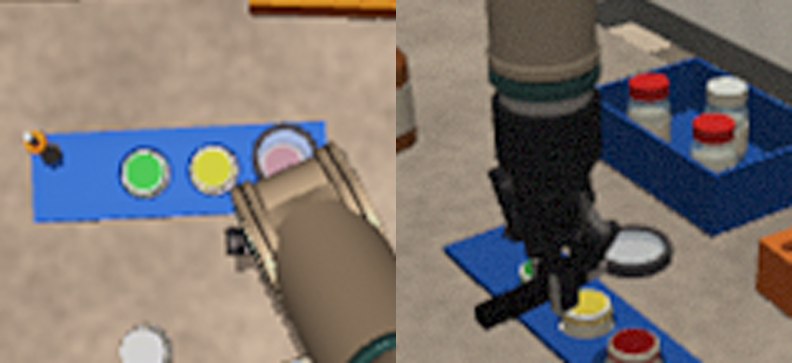

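The held view shows the lens over the red dish. The rim centre is near (635,247) in the side crop, which is (267.4,174.8) in full-image pixels, against a predicted (266.0,175.3). I'll check tilt by triangulating the lens and projecting a level handle's end.

Run:
```python
from vis import *
s=load("side",2);t=load("top",2)
ct,A,rc=blob(s,(100,0,90),(200,60,255),(255,160,285,190));print("lens side",ct,A,onz(s,ct,.117))
d=np.array([np.cos(.09),np.sin(.09)]);L=np.array([.5987,-.0051])
m=np.zeros((384,512,3),np.uint8);o=s["color"][:,:,::-1].copy();o=cv2.resize(o,None,fx=6,fy=6,interpolation=cv2.INTER_CUBIC)
def P(x,y,z): return [*(L+x*d+y*np.array([-d[1],d[0]])),.111+z]
def dr(pts,c):
    p=((proj(s,pts)+.5)*6*16).astype(np.int32);cv2.polylines(o,[p.reshape(-1,1,2)],True,c,1,cv2.LINE_AA,4)
a=np.linspace(0,2*np.pi,60)
dr([P(.032*np.cos(i),.032*np.sin(i),.012) for i in a],(0,255,0));dr([P(.032*np.cos(i),.032*np.sin(i),0) for i in a],(0,255,255))
for z in(0,.016): dr([P(-.05,-.008,z),P(-.145,-.008,z),P(-.145,.008,z),P(-.05,.008,z)],(0,255,0))
cv2.imwrite("pics/ov.png",o[150*6:210*6,215*6:295*6])
```

```text
lens side [268.0232659  171.93482659] 54.0625 [0.61255097 0.00542976 0.117     ]
```

View pics/ov.png

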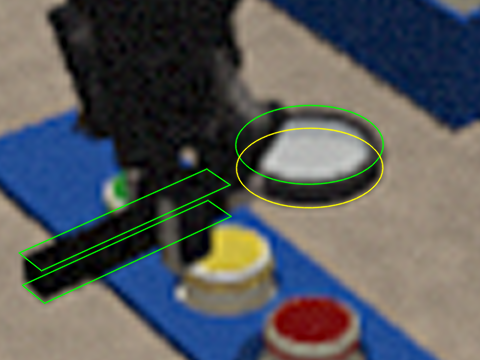

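The level model, drawn at the target pose, matches the image: the rim outline fits over (236–383, 105–208) and the handle end sits within 2 mm of its prediction. I'm handing in.

```bash
python3 -c "
from cell import r, vision, effector, read_t, read_joint_positions, read_qd, read_effort, read_position, read_ee_rot, read_contact_force, read_ft_torque, read_width, read_grasp_force
print(read_t(),read_grasp_force(),abs(read_qd()).max() if hasattr(read_qd(),'max') else read_qd());print(r.hand_in())"
```

```text
24.1333 77.99531579017639 0.0025757445740854324
the job is handed in; nothing more can be done
None
```

I handed the job in at about 24 s, but no verdict came back: by the camera images all three dishes stand upright in the tray, and the gripper is holding the loupe level and still, with its lens over the red dish at the ring's height (about 117 mm).

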